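Put a heating valve set into running order

ROBOT

A 7-joint arm with a two-finger parallel gripper is mounted at the origin on the work surface. World frame = base frame: x ahead of the robot, y to its left, z up, the work surface at z = 0. Lengths are in m, angles in rad, forces in N, time in s.
With the tool pointing down it reaches from about 0.4 to 0.75 m from the base axis. Payload 19.5 kg.
Tool frame: the origin (TCP) lies between the finger pads; the fingertips stand 17 mm ahead of it and the grasp point (between the pads) lies 2 mm behind it; y points along the fingers, z is the direction in which the jaws open and shut, and the axes are right-handed (so a half turn about y gives the same grasp; the last joint's range is limited). The gripper opens to 85 mm and grips with 20 to 120 N. Pads are 22 mm wide; open, the fingers measure 114 mm over their backs; the gripper's body (76 mm by 85 mm) begins 54 mm behind the grasp point. The pads swing forward as they close: fully open they stand 13 mm farther back than shut.
Start: joints at [1.067, 0.707, -0.028, 1.485, 0.022, 0.951, -0.075], TCP at [0.256, -0.515, 0.248] pointing down, gripper open.
Joint ranges: [-2.71, 2.71], [-0.32, 2.16], [-1.57, 1.52], [0, 2.45], [-1.46, 4.6], [0, 2.02], [-2.83, 2.83]. Speed limits (rad/s): [1.89, 1.89, 2.57, 2.57, 3.01, 3.01, 3.01].

INTERFACE

Orientations are given as a rotation vector (axis times angle).
In Python, from workcell import get_state, capture, close_job gives the robot as it stands. The module is installed in compiled form; this text tells all that it offers.
- The arm moves only by the tool play_rows, never from a script. Its argument "motion" is a list of rows, each a list of 6 numbers: the shift along the world's x, y, z in cm, then the turn, a rotation vector about the world's x, y, z in rad. In form: [[dx, dy, dz, ax, ay, az], ...]. A call has 1 to 20 rows; each row shifts and turns the commanded pose from where the row before left it; what a row does not reach is not made up. A row lasts 1/8 s, in which the tool goes at most 62.5 mm and 10.7 degrees, less where a joint would pass 70% of its speed; a pose out of reach is approached as far as the arm can. A call with a gripper value outside its range is refused whole. "grip" is the gripper command: -1 is shut, 1 is fully open, values between are in proportion, set as the call begins (left out, the last holds). The fingers move at their own pace and stop on an object; "squeeze" is the grip in N (left out, the last holds). Time passes only in rows, so rows that do not move let the fingers close. It gives the time, the measured TCP pose, the force and the opening at its end, in the units of the state.
- get_state(): the state, without advancing time (a new reading comes with each control period).
- capture(name): name is "scene" or "top" or "wrist"; returns a dict with "image" (400x640x3 uint8, red, green, blue), "intrinsics" (3x3 intrinsics, pixels), "rvec" (rotation vector, rad) and "tvec" (3), from world to camera coordinates, as OpenCV has them; the wrist camera has in their place "tool_from_camera" (4x4, takes a point from camera to tool coordinates, whose origin is the TCP and whose axes are the tool frame's). Camera axes: x right, y down, z forward; pixel columns grow to the right and rows downward; lengths in m; the calibration is good to about 2 mm. A picture is of the moment at which its call begins: read the wrist's pose just before it. There is no depth.
- close_job(): hands the job in, once; it reports no verdict.
The state is a dict: "time_s": time; "q": joint angles; "qd": joint speeds; "joint_torque": joint torques, N m; "position": TCP position; "tool_rot": TCP orientation; "wrist_force": force on the tool from outside, world axes, zero at the start; "torque": the same for the moment, N m; "opening": opening from 0.0 (shut) to 1.0 (fully open).
Only numpy, scipy, OpenCV 4.12 (cv2) and the standard library are available. Lean on these libraries where they do the work, as an engineer would, in place of code of your own. Each camera call takes 0.05 s, during which the arm holds its last target. There are 200 camera calls.

TASK

The valve set on the plywood board has been flushed and must now go into running order: turn the lever of the bypass valve, on the short cross pipe between the two lines, fully shut, and set the balancing valve, the one with the degree plate under its handle, to 60 degrees open. Leave the two isolating valves open as they are, leave the loose things on the board where they lie, and let go of everything at the end.

Things in the scene. Friction and masses are not known exactly. Their poses are not given: they have to be found in the camera images.
- board: Fixed plywood board 360 x 520 x 15 mm that carries the valve set. Origin: centre of its underside on the counter; at yaw 0 x points away from the robot, y to its left. Two 22 mm copper lines run along y, axes 62 mm up: return at x = -85 mm (nearer the robot), supply at x = +85. A cross pipe along x at y = 0, the bypass, joins them. Nuts, tees, clips and test points reach at most 90 mm above the counter, the gauge on the supply line 107.
- balancing_valve (a joint): Opening of the balancing valve, on the return line at board y = -120 mm: 0 = shut, pointer square to the pipe (towards board -x); 1.571 = full open, pointer along the pipe (board -y); stops at both ends. Opens counter-clockwise seen from above, stays where left, takes about 0.15 N m. Round degree plate below: marks every 10 degrees, long ones at 0, 30, 60, 90. 60 degrees is 1.047.
- balancing_grip (a point): On the balancing valve's upright turning axis, inside its handle, 120 mm above the counter; x axis = direction of the pointer, z up. The handle is a black bar 14 mm wide with upright sides, 58 mm long (34 mm on the pointer side, which has a white line on top, 24 mm on the other), from 102 to 126 mm above the counter. The 92 mm degree plate beneath it has its top at 95 mm.
- bypass_valve (a joint): Opening of the bypass ball valve, in the middle of the cross pipe: 0 = fully shut, lever square across the cross pipe (towards board +y); 1.571 = full open, lever along it (towards board -x, over the return line); a stop at each end. Opens counter-clockwise, shuts clockwise seen from above. Stays where left; takes about 0.35 N m (5 N at the grip).
- bypass_grip (a point): Middle of the bypass lever's grip, 68 mm from its upright turning axis, 114.5 mm above the counter; x axis along the lever, outwards, z up. The grip is a black sleeve 20 mm wide and 11 mm thick, from 34 to 96 mm from the axis, with at least 25 mm free beneath it.
- bypass_stem (a point): On the upright turning axis of the bypass lever, at the height of bypass_grip.
- return_valve (a joint): Opening of the return line's isolating ball valve, at board y = +130 mm: 1.571 = open, lever along the pipe towards board +y; 0 = shut. Starts open, to stay open. Its lever is 100 mm long, else like that of the bypass.
- supply_valve (a joint): The same for the supply line's isolating ball valve, also at board y = +130 mm.
- spanner: Loose steel spanner 150 mm long lying flat on the board between the lines, on the side of the balancing valve; less than 20 mm thick. Leave alone.
- tape_reel: Loose white reel of thread tape, 54 mm across, 16 mm high, lying on the board between the isolating valves. Leave alone.
- union_nut: Loose brass hexagon nut, 38 mm across, 15 mm high, lying on the board's edge nearest the robot. Leave alone.

How it is judged:
By the outcome, as a careful person would: the job done as asked, in the order asked, and still so for the second after the job is handed in, with the robot touching nothing.
It also fails if it takes over 51 s, if anything falls off the work surface, if the arm or the gripper's body presses on something with over 40 N, if the wrist force passes 120 N, or if a joint passes its speed limit or range.

## Working session

There is one attempt and no reset: what is moved stays moved. The work goes in short steps, Python scripts to look and compute and a tool call to move; the robot and the scene stay as the last step left them, time stands still between calls to the robot, and variables do not carry over. Pictures are saved under pics/ and viewed, about 8 in all and at most 12, crops included, and the job is handed in when it is done.

Besides the shell and the picture viewer there is one more tool, called after "Call:" by a JSON object that holds its "api" and its "payload", one argument or row to a line. play_rows: Moves the arm, as the interface text tells. Its arguments: {"type":"object","properties":{"motion":{"type":"array","items":{"type":"array","items":{"type":"number"}}},"grip":{"type":"number"},"squeeze":{"type":"number"}},"required":["motion"]}

```bash
mkdir -p pics; cat > h.py <<'E'
import numpy as np, cv2
from workcell import get_state, capture, close_job
def snap(n,f):
    c=capture(n); cv2.imwrite(f'pics/{f}.png',c['image'][:,:,::-1]); np.savez(f'pics/{f}.npz',**c); return c
def cam(f):
    """K,R,t (world->cam)"""
    c=np.load(f'pics/{f}.npz')
    if 'rvec' in c: return c['intrinsics'],cv2.Rodrigues(c['rvec'])[0],c['tvec'].ravel()
    T=c['tool_from_camera']; Rw=cv2.Rodrigues(c['rot'])[0]
    Rc=Rw@T[:3,:3]; p=Rw@T[:3,3]+c['pos']
    return c['intrinsics'],Rc.T,-Rc.T@p
def snapw(f):
    s=get_state(); c=capture('wrist'); cv2.imwrite(f'pics/{f}.png',c['image'][:,:,::-1])
    np.savez(f'pics/{f}.npz',pos=np.array(s['position']),rot=np.array(s['tool_rot']),**c); return c
def ray(f,uv,z):
    K,R,t=cam(f); o=-R.T@t; uv=np.atleast_2d(uv).astype(float)
    d=(R.T@np.linalg.inv(K)@np.c_[uv,np.ones(len(uv))].T).T
    return o+d*((z-o[2])/d[:,2])[:,None]
def proj(f,P):
    K,R,t=cam(f); q=(K@(R@np.atleast_2d(P).T+t[:,None])).T; return q[:,:2]/q[:,2:]
E
python3 - <<'E'
from h import *
s=get_state(); print(s)
snap('top','top0'); snap('scene','scene0')
for f in('top0','scene0'):
    K,R,t=cam(f); print(f,-R.T@t, K[0,0])
E
```

```text
{'time_s': 0.0, 'q': array([ 1.06731324,  0.70704437, -0.02763254,  1.48499287,  0.02201123,
        0.95087622, -0.07552858]), 'qd': array([ 0.00113542,  0.00059774, -0.00205755,  0.00135438,  0.00098417,
       -0.00114404,  0.00103377]), 'joint_torque': array([ 9.18985643e-04, -8.83209157e+01,  1.23519972e+00, -2.36169666e+01,
        1.70324481e-02,  6.47967652e-03, -5.14884528e-05]), 'position': array([ 0.25608889, -0.51456284,  0.24786242]), 'tool_rot': array([-0.46213162,  1.96572623, -1.96374093]), 'wrist_force': array([ 0.05842975,  0.20608516, -0.18079882]), 'torque': array([0.01495627, 0.02565284, 0.01485684]), 'opening': 0.9998541800177199}
top0 [0.39824788 0.09171279 0.90543865] 453.33874598493327
scene0 [1.09339487 0.05652644 0.86347819] 472.71990140247283
```

View pics/top0.png

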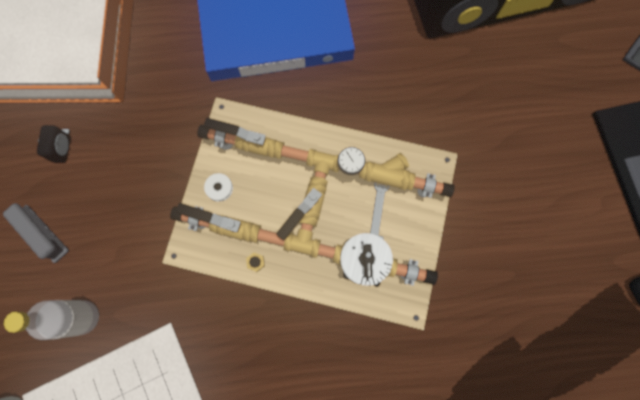

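View pics/scene0.png

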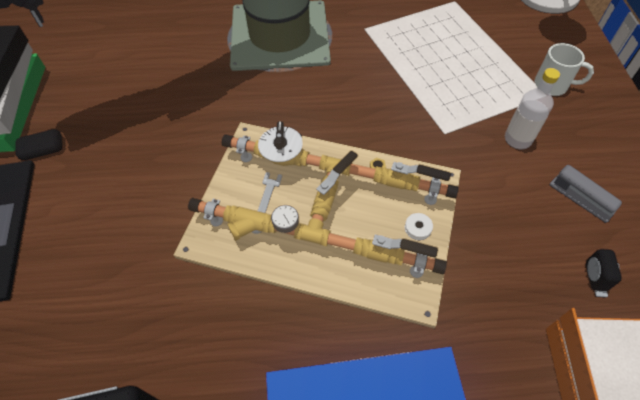

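The top view shows the board's corners at about (216,100), (457,153), (424,325) and (164,263). The bypass lever runs from (315,197) to (283,234), and the balancing plate is at (367,259). Next I'll fit the board pose and look closer.

```bash
cat >> h.py <<'E'
def boardpose():
    im=cv2.imread('pics/top0.png'); hsv=cv2.cvtColor(im,cv2.COLOR_BGR2HSV)
    m=((hsv[:,:,2]>130)&(hsv[:,:,0]>10)&(hsv[:,:,0]<32)&(hsv[:,:,1]>40)).astype(np.uint8)
    m=cv2.morphologyEx(m,cv2.MORPH_CLOSE,np.ones((9,9)))
    n,l,st,ce=cv2.connectedComponentsWithStats(m); k=l[210,250] or 1+st[1:,4].argmax()
    c=max(cv2.findContours((l==k).astype(np.uint8),0,2)[0],key=cv2.contourArea)
    h=cv2.convexHull(c)[:,0]; W=ray('top0',h,.015)[:,:2]
    return cv2.minAreaRect(W.astype(np.float32)),h
E
python3 - <<'E'
from h import *
print(boardpose()[0])
W=ray('top0',[(216,100),(457,153),(424,325),(164,263)],.015)[:,:2]
print(W, W.mean(0)); print([np.linalg.norm(W[i]-W[i-1]) for i in range(4)])
# board model fit (corners FL,FR,NR,NL)
M=np.array([(.18,.26),(.18,-.26),(-.18,-.26),(-.18,.26)])
A=W-W.mean(0); H=M.T@A; yaw=np.arctan2(H[0,1]-H[1,0],H[0,0]+H[1,1]); c=W.mean(0)
R=np.array([[np.cos(yaw),-np.sin(yaw)],[np.sin(yaw),np.cos(yaw)]])
print('yaw',yaw,c, np.abs(M@R.T+c-W).max())
b=lambda x,y:R@[x,y]+c
print('bal',b(-.085,-.12),'stem',b(0,0))
print('px bal axis',proj('top0',np.r_[b(-.085,-.12),.12]),'stem',proj('top0',np.r_[b(0,0),.1145]))
im=cv2.imread('pics/top0.png'); im2=cv2.resize(im[160:300,260:425],None,fx=4.8,fy=4.2,interpolation=cv2.INTER_CUBIC); cv2.imwrite('pics/c.png',im2)
E
```

```text
((0.5842587947845459, 0.0850335955619812), (0.5232142806053162, 0.364042729139328), 70.0995864868164)
[[ 0.83472373  0.26676307]
 [ 0.66517029 -0.22069808]
 [ 0.33418953 -0.10044672]
 [ 0.50213458  0.38634227]] [0.58405453 0.08299013]
[np.float64(0.3534327795032758), np.float64(0.5161073008376572), np.float64(0.3521486252135582), np.float64(0.5149456925430091)]
yaw -0.3377676853897182 [0.58405453 0.08299013] 0.006123664772274218
bal [ 0.4640915  -0.00206203] stem [0.58405453 0.08299013]
px bal axis [[369.62754991 256.60762362]] stem [[313.62506125 195.02667523]]
```

View pics/c.png

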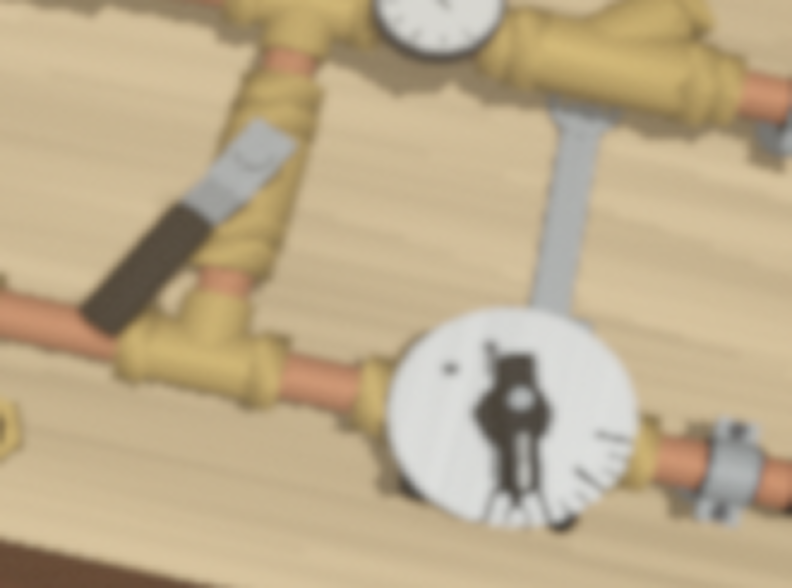

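The lever is partly open, with the sleeve's end at (282,235) and the stem at (314,195). The pointer is at roughly 20 degrees. I'll measure both black handles by mask.

```bash
python3 - <<'E'
from h import *
im=cv2.imread('pics/top0.png'); hsv=cv2.cvtColor(im,cv2.COLOR_BGR2HSV)
def blob(x0,x1,y0,y1,z):
    m=np.zeros(im.shape[:2],np.uint8); m[y0:y1,x0:x1]=(hsv[y0:y1,x0:x1,2]<95)
    n,l,st,ce=cv2.connectedComponentsWithStats(m); k=1+st[1:,4].argmax()
    ys,xs=np.where(l==k); W=ray('top0',np.c_[xs,ys],z)[:,:2].astype(np.float32)
    return W,st[k],cv2.minAreaRect(W)
W,st,r=blob(272,320,190,245,.12); print('sleeve',st,r)
for a in((200,240,115,145),(165,225,200,230)):
    print('iso',blob(*a,.12)[1:])
W,st,r=blob(350,385,235,285,.126); print('handle',st,r)
# white plate
m=np.zeros(im.shape[:2],np.uint8); m[225:295,335:400]=((hsv[...,1]<40)&(hsv[...,2]>150))[225:295,335:400]
c=cv2.convexHull(max(cv2.findContours(m,0,2)[0],key=cv2.contourArea))[:,0]
print('plate',cv2.minEnclosingCircle(ray('top0',c,.095)[:,:2].astype(np.float32)))
s=get_state(); print(cv2.Rodrigues(s['tool_rot'])[0].round(3))
E
```

```text
sleeve [278 210  25  29 278] ((0.5356696844100952, 0.12906666100025177), (0.015560302883386612, 0.05715314298868179), 46.13502883911133)
iso (array([200, 116,  38,  23, 436], dtype=int32), ((0.730536162853241, 0.24436688423156738), (0.06812525540590286, 0.04329180717468262), 87.35783386230469))
iso (array([169, 202,  43,  20, 463], dtype=int32), ((0.575893223285675, 0.3027644455432892), (0.07427237927913666, 0.03264714032411575), 82.33863067626953))
handle [360 245  14  33 163] ((0.45813173055648804, 0.0060547031462192535), (0.022008882835507393, 0.0521819032728672), 64.2040786743164)
plate ((0.471863329410553, -0.0022442899644374847), 0.05609918385744095)
[[-0.895 -0.     0.446]
 [-0.446  0.001 -0.895]
 [ 0.    -1.    -0.001]]
```

Sleeve centre is (0.536, 0.129), 67 mm from the stem (68 given), with the lever at about 136°. Next I'll move above it with the jaw axis at 46°.

Call:
{"api": "play_rows", "payload": {
  "motion": [
    [2,4.6,0,0,0,0.137],
    [2,4.6,0,0,0,0.137],
    [2,4.6,0,0,0,0.137],
    [2,4.6,0,0,0,0.137],
    [2,4.6,0,0,0,0.137],
    [2,4.6,0,0,0,0.137],
    [2,4.6,0,0,0,0.137],
    [2,4.6,0,0,0,0.137],
    [2,4.6,0,0,0,0.137],
    [2,4.6,0,0,0,0.137],
    [2,4.6,0,0,0,0.137],
    [2,4.6,0,0,0,0.137],
    [2,4.6,0,0,0,0.137],
    [2,4.6,0,0,0,0.137],
    [0,0,0,0,0,0],
    [0,0,0,0,0,0]
  ],
  "grip": 0.2,
  "squeeze": 40
}}

```text
time_s: 2.1
position: [0.536, 0.1287, 0.248]
tool_rot: [-1.488, 0.597, -0.596]
wrist_force: [-0.4, -0.5, -0.1]
opening: 0.598
```

```bash
python3 - <<'E'
from h import *
snapw('w1'); s=get_state(); print(s['position'],s['q'].round(2),s['opening'],s['wrist_force'])
print(cv2.Rodrigues(s['tool_rot'])[0].round(3))
print(proj('w1',[[.584,.083,.1145],[.5357,.1291,.12],[.464,-.002,.12]]))
E
```

```text
[0.53601662 0.12834091 0.24812429] [-0.03  0.7  -0.5   1.56  0.39  0.97  0.15] 0.5986709491870177 [-0.0573575  -0.63256665  0.64442456]
[[ 0.723 -0.001  0.691]
 [-0.691 -0.001  0.723]
 [ 0.    -1.    -0.001]]
[[320.69881463 267.08572011]
 [320.64095364 195.90405157]
 [146.56137448 240.30753966]]
```

View pics/w1.png

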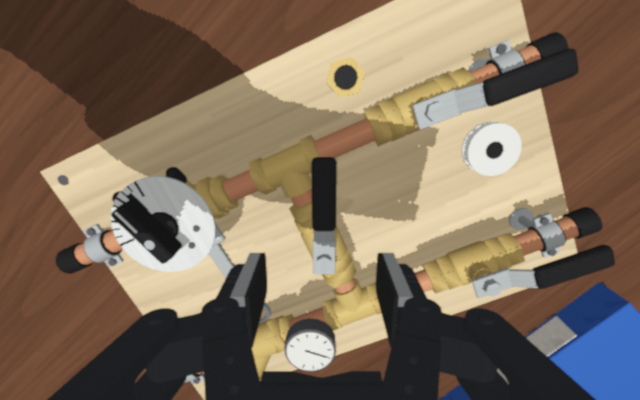

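The wrist view shows the sleeve upright at columns 313–336, rows 157–232, almost on prediction. I'll refine it, then descend.

```bash
python3 - <<'E'
from h import *
im=cv2.imread('pics/w1.png'); v=im.max(2)
m=np.zeros(v.shape,np.uint8); m[150:240,300:350]=v[150:240,300:350]<55
n,l,st,ce=cv2.connectedComponentsWithStats(m); k=1+st[1:,4].argmax(); ys,xs=np.where(l==k)
print(st[k],cv2.minAreaRect(ray('w1',np.c_[xs,ys],.12)[:,:2].astype(np.float32)))
m=((im.min(2)>120)&(im.max(2)-im.min(2)<30)).astype(np.uint8); m[:,:100]=0;m[:,225:]=0;m[:165]=0;m[280:]=0
c=cv2.convexHull(max(cv2.findContours(m,0,2)[0],key=cv2.contourArea))[:,0]
print('plate',cv2.minEnclosingCircle(ray('w1',c,.095)[:,:2].astype(np.float32)))
print(ray('w1',[(323,259)],.117), ray('w1',[(163,226)],.126))
E
```

```text
[ 312  158   24   73 1637] ((0.5368063449859619, 0.13103801012039185), (0.018020696938037872, 0.05984562635421753), 45.84100341796875)
plate ((0.47728824615478516, 0.002716351067647338), 0.05861794576048851)
[[0.57869667 0.09079416 0.117     ]] [[0.46572405 0.02203784 0.126     ]]
```

Call:
{"api": "play_rows", "payload": {
  "motion": [
    [0,0,-4,0,0,0],
    [0,0,-4,0,0,0],
    [0,0,-1.5,0,0,0],
    [0,0,0,0,0,0]
  ]
}}

```text
time_s: 2.65
position: [0.5362, 0.1288, 0.1534]
tool_rot: [-1.488, 0.597, -0.596]
wrist_force: [0.4, 0.7, -0.2]
opening: 0.602
```

Call:
{"api": "play_rows", "payload": {
  "motion": [
    [0,0.1,-2,0,0,0],
    [0,0,-1.8,0,0,0],
    [0,0,0,0,0,0]
  ]
}}

```text
time_s: 3.02
position: [0.5364, 0.1302, 0.1159]
tool_rot: [-1.488, 0.596, -0.596]
wrist_force: [0.4, -0.3, 1.3]
opening: 0.599
```

Call:
{"api": "play_rows", "payload": {
  "motion": [
    [0,0,0,0,0,0],
    [0,0,0,0,0,0],
    [0,0,0,0,0,0],
    [0,0,0,0,0,0],
    [0,0,0,0,0,0],
    [0,0,0,0,0,0]
  ],
  "grip": -1,
  "squeeze": 30
}}

```text
time_s: 3.78
position: [0.5367, 0.1304, 0.1164]
tool_rot: [-1.487, 0.594, -0.597]
wrist_force: [-1.2, -0.5, 9.7]
opening: 0.22
```

```bash
python3 - <<'E'
import numpy as np
a=np.radians(np.linspace(135.2,70.2,11)); P=67.2*np.c_[np.cos(a),np.sin(a)]/10
print(np.diff(P,axis=0).round(2).tolist(), np.diff(a)[0])
E
```

```text
[[0.57, 0.51], [0.62, 0.44], [0.67, 0.37], [0.7, 0.29], [0.73, 0.21], [0.75, 0.13], [0.76, 0.04], [0.76, -0.05], [0.75, -0.13], [0.73, -0.22]] -0.11344640137963147
```

Call:
{"api": "play_rows", "payload": {
  "motion": [
    [0.57,0.51,0,0,0,-0.113],
    [0.62,0.44,0,0,0,-0.113],
    [0.67,0.37,0,0,0,-0.113],
    [0.7,0.29,0,0,0,-0.113],
    [0.73,0.21,0,0,0,-0.113],
    [0.75,0.13,0,0,0,-0.113],
    [0.76,0.04,0,0,0,-0.113],
    [0.76,-0.05,0,0,0,-0.113],
    [0,0,0,0,0,0]
  ]
}}

```text
time_s: 4.9
position: [0.5923, 0.1509, 0.1165]
tool_rot: [-1.159, 1.28, -1.279]
wrist_force: [-1.5, 6.4, 7.4]
opening: 0.224
```

Call:
{"api": "play_rows", "payload": {
  "motion": [
    [0.37,-0.07,0,0,0,-0.057],
    [0.37,-0.07,0,0,0,-0.057],
    [0.37,-0.11,0,0,0,-0.057],
    [0.37,-0.11,0,0,0,-0.057],
    [0,0,0,0,0,0],
    [0,0,0,0,0,0]
  ]
}}

```text
time_s: 5.65
position: [0.6069, 0.1477, 0.1165]
tool_rot: [-1.036, 1.444, -1.441]
wrist_force: [-1.3, 6.8, 6.1]
opening: 0.227
```

Call:
{"api": "play_rows", "payload": {
  "motion": [
    [0.11,-0.04,0,0,0,-0.017],
    [0.11,-0.04,0,0,0,-0.017],
    [0,0,0,0,0,0]
  ]
}}

```text
time_s: 6.02
position: [0.6083, 0.1472, 0.1165]
tool_rot: [-1.018, 1.468, -1.464]
wrist_force: [-7.6, 8.0, 10.8]
opening: 0.228
```

Call:
{"api": "play_rows", "payload": {
  "motion": [
    [0.11,-0.04,0,0,0,-0.017],
    [0.11,-0.04,0,0,0,-0.017],
    [0,0,0,0,0,0]
  ]
}}

```text
time_s: 6.4
position: [0.6085, 0.147, 0.1162]
tool_rot: [-1.002, 1.495, -1.485]
wrist_force: [-22.5, 9.3, 19.9]
opening: 0.229
```

The lever stalled at 69° with force rising to −22 N, so it's at the stop. Release and rise.

Call:
{"api": "play_rows", "payload": {
  "motion": [
    [0,0,0,0,0,0],
    [0,0,0,0,0,0],
    [0,0,0,0,0,0],
    [0,0,0,0,0,0]
  ],
  "grip": 0.1
}}

```text
time_s: 6.9
position: [0.6111, 0.1444, 0.1153]
tool_rot: [-0.998, 1.491, -1.491]
wrist_force: [-0.7, -0.3, 0.3]
opening: 0.549
```

Call:
{"api": "play_rows", "payload": {
  "motion": [
    [0,0,2,0,0,0],
    [0,0,4,0,0,0],
    [0,0,4,0,0,0],
    [0,0,3.5,0,0,0],
    [0,0,0,0,0,0],
    [0,0,0,0,0,0]
  ]
}}

```text
time_s: 7.65
position: [0.6108, 0.1443, 0.2496]
tool_rot: [-0.999, 1.492, -1.491]
wrist_force: [-0.1, -0.5, -0.8]
opening: 0.554
```

```bash
python3 - <<'E'
from h import *
snapw('w2'); s=get_state(); print(s['position'],s['q'].round(2),s['opening'],s['wrist_force'])
R=cv2.Rodrigues(s['tool_rot'])[0]; print(np.degrees(np.arctan2(R[1,2],R[0,2])))
im=cv2.imread('pics/w2.png'); v=im.max(2)
snap('top','top2')
E
```

```text
[0.61067581 0.14436604 0.24933183] [-0.24  0.79 -0.11  1.27  0.09  1.09 -0.74] 0.5488724407943857 [-0.24344408  0.69990548  0.72210336]
-22.399844450440746
```

View pics/w2.png

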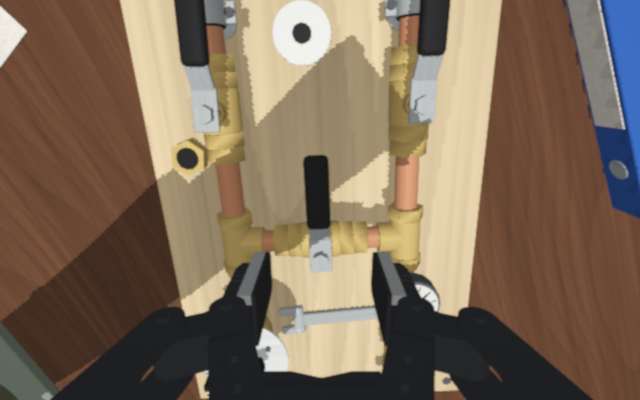

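```bash
python3 - <<'E'
from h import *
im=cv2.imread('pics/w2.png'); v=im.max(2); hsv=cv2.cvtColor(im,cv2.COLOR_BGR2HSV)
def ang(xs,ys,z):
    W=ray('w2',np.c_[xs,ys],z)[:,:2].astype(np.float32); vx,vy,x,y=cv2.fitLine(W,2,0,.01,.01).ravel()
    return np.degrees(np.arctan2(vy,vx))%180, W.mean(0), cv2.minAreaRect(W)
m=np.zeros(v.shape,np.uint8); m[145:235,290:345]=v[145:235,290:345]<55
ys,xs=np.where(m); print('sleeve',ang(xs,ys,.12))
# midline of return and supply copper
cop=(hsv[...,1]>90)&(hsv[...,0]<13)
pts=[]
for y0,y1,x0,x1 in((10,55,200,235),(165,208,210,250),(20,45,395,425),(160,205,385,425)):
    q=np.argwhere(cop[y0:y1,x0:x1]); print(len(q)); pts.append(ray('w2',[(np.median(q[:,1])+x0,np.median(q[:,0])+y0)],.07)[0,:2])
for a,b in((0,1),(2,3)): d=pts[a]-pts[b]; print('pipe',np.degrees(np.arctan2(d[1],d[0])),np.linalg.norm(d))
# same in the top view
im=cv2.imread('pics/top2.png'); cv2.imwrite('pics/c2.png',cv2.resize(im[90:330,160:460],(750,600),interpolation=cv2.INTER_CUBIC))
E
```

```text
sleeve (np.float32(69.890915), array([0.6080245 , 0.14871314], dtype=float32), ((0.6076685786247253, 0.14772430062294006), (0.06020640209317207, 0.01805214211344719), 69.6651611328125))
482
942
473
970
pipe 68.55981995943247 0.12640404693669677
pipe 71.05704140100214 0.12859733331035808
```

Sleeve axis is at 69.8° and the pipes average 69.8°, so the bypass is shut and the board yaw is −20.2°. Now I'll move over the balancing valve with the jaw axis at −90°.

Call:
{"api": "play_rows", "payload": {
  "motion": [
    [-1.85,-1.77,0,0,0,-0.147],
    [-1.85,-1.77,0,0,0,-0.147],
    [-1.85,-1.77,0,0,0,-0.147],
    [-1.85,-1.77,0,0,0,-0.147],
    [-1.85,-1.77,0,0,0,-0.147],
    [-1.85,-1.77,0,0,0,-0.147],
    [-1.85,-1.77,0,0,0,-0.147],
    [-1.85,-1.77,0,0,0,-0.147],
    [0,0,-4,0,0,0],
    [0,0,0,0,0,0],
    [0,0,0,0,0,0]
  ]
}}

```text
time_s: 9.12
position: [0.4633, 0.0029, 0.2109]
tool_rot: [-0.005, 2.219, -2.219]
wrist_force: [0.3, -0.1, 0.1]
opening: 0.552
```

```bash
python3 - <<'E'
from h import *
snapw('w3'); s=get_state(); print(s['position'],s['q'].round(2),s['opening'],s['wrist_force'])
R=cv2.Rodrigues(s['tool_rot'])[0]; print(np.degrees(np.arctan2(R[1,2],R[0,2])))
print(proj('w3',[[.463,.0027,.126],[.463,.0027,.095]]))
E
```

```text
[0.46339721 0.00293599 0.21112014] [-0.19  0.62  0.19  1.93 -0.19  0.61 -1.44] 0.5474717191494112 [-1.05118378  0.16666712  0.56521732]
-89.76052983258316
[[322.83167787 214.57691869]
 [322.65113237 199.98016364]]
```

View pics/w3.png

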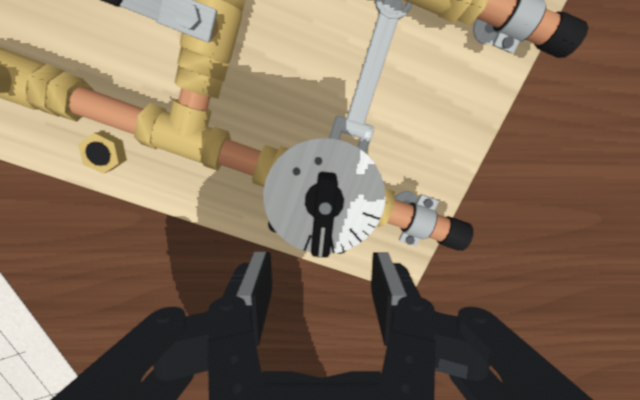

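The plate is centred near (324,196), with the handle's screw at (325,208) and the pointer to (320,255). I'll measure them.

```bash
python3 - <<'E'
from h import *
im=cv2.imread('pics/w3.png'); v=im.max(2).astype(int); sat=v-im.min(2)
m=np.zeros(v.shape,np.uint8); m[130:265,255:395]=((sat<28)&(v>90))[130:265,255:395]
m=cv2.morphologyEx(m,cv2.MORPH_OPEN,np.ones((5,5)))
c=max(cv2.findContours(m,0,2)[0],key=cv2.contourArea); h=cv2.convexHull(c)[:,0]
print('plate',cv2.boundingRect(h),cv2.minEnclosingCircle(ray('w3',h,.095)[:,:2].astype(np.float32)),cv2.fitEllipse(h))
d=np.zeros(v.shape,np.uint8); d[165:262,300:350]=(v<50)[165:262,300:350]
n,l,st,ce=cv2.connectedComponentsWithStats(d); k=1+st[1:,4].argmax(); ys,xs=np.where(l==k); print(st[k])
print('bar',cv2.minAreaRect(ray('w3',np.c_[xs,ys],.126)[:,:2].astype(np.float32)))
print('screw',ray('w3',[(325,208)],.126))
cv2.imwrite('pics/c3.png',cv2.resize(im[130:265,250:400],None,fx=5,fy=4.4,interpolation=cv2.INTER_CUBIC))
E
```

```text
plate (263, 130, 122, 123) ((0.4705857038497925, -0.0019686769228428602), 0.05412076413631439) ((327.11334228515625, 190.67283630371094), (118.07752227783203, 135.60987854003906), 42.60625076293945)
[ 306  173   37   83 1625]
bar ((0.4622134566307068, 0.0019441181793808937), (0.058861467987298965, 0.023897377774119377), 0.26970964670181274)
screw [[0.46769463 0.00128386 0.126     ]]
```

View pics/c3.png

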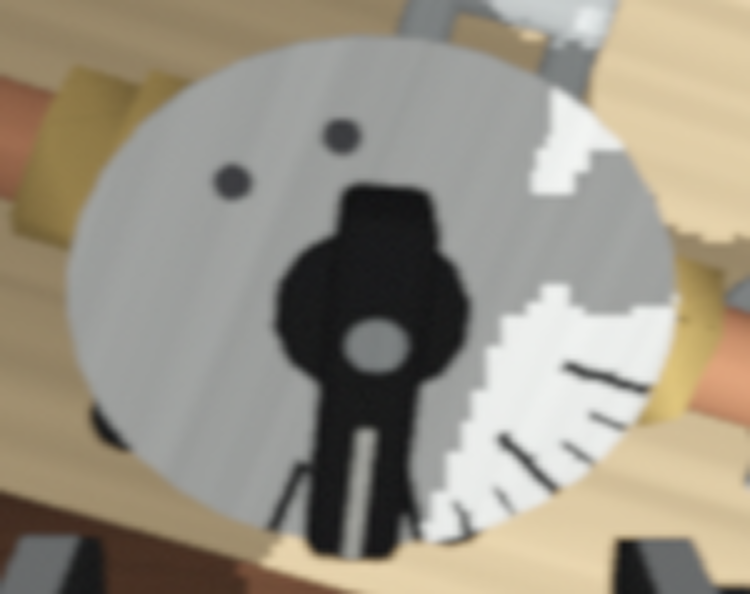

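The crop shows the long marks for 0, 30, 60 and 90 at (290,497), (412,500), (527,462) and (605,378), with the pointer just short of 30. Compute their angles about the axis.

```bash
python3 - <<'E'
from h import *
f=lambda p:np.c_[250+np.array(p)[:,0]/5,130+np.array(p)[:,1]/4.4]
C=ray('w3',f([(372,290)]),.095)[0,:2]; S=ray('w3',f([(376,346)]),.126)[0,:2]; print('plate c',C,'screw',S)
an=lambda d:np.degrees(np.arctan2(d[:,1],d[:,0]))%360
M=ray('w3',f([(303,468),(272,527),(565,366),(645,388),(503,438),(553,488),(404,470),(418,535)]),.095)[:,:2]
print('marks',an(M-C), np.linalg.norm(M-C,axis=1), 'line dirs',an(M[1::2]-M[::2]))
L=ray('w3',f([(367,430),(355,555)]),.126)[:,:2]; print('pointer',an(L[1:]-L[:1]),an(L-S))
E
```

```text
plate c [0.46624724 0.00139863] screw [0.46724437 0.00114675]
marks [162.42261081 160.94270233 245.14040361 247.11596536 216.95511219
 217.84070305 188.91251414 189.38031317] [0.03509173 0.04778529 0.03280196 0.04590892 0.03439    0.04709115
 0.03418031 0.04729555] line dirs [156.86258292 252.03960042 220.23628734 190.59916598]
pointer [175.92782966] [175.412675   175.72664369]
```

The pointer is at about 175.6°, so the valve is about 16° open. The 60° mark lies at about 219.8°, and the axis is at (0.467, 0.0012). Align and descend.

Call:
{"api": "play_rows", "payload": {
  "motion": [
    [0.36,-0.17,-2,0,0,-0.08],
    [0,0,-3,0,0,0],
    [0,0,-2.5,0,0,0],
    [0,0,-1.5,0,0,0],
    [0,0,0,0,0,0],
    [0,0,0,0,0,0]
  ]
}}

```text
time_s: 9.93
position: [0.467, 0.0012, 0.1212]
tool_rot: [-0.084, -2.183, 2.183]
wrist_force: [-0.4, 0.5, 0.4]
opening: 0.546
```

Call:
{"api": "play_rows", "payload": {
  "motion": [
    [0,0,0,0,0,0],
    [0,0,0,0,0,0],
    [0,0,0,0,0,0],
    [0,0,0,0,0,0],
    [0,0,0,0,0,0],
    [0,0,0,0,0,0]
  ],
  "grip": -1,
  "squeeze": 40
}}

```text
time_s: 10.68
position: [0.4668, 0.0007, 0.1209]
tool_rot: [-0.085, -2.182, 2.183]
wrist_force: [-2.1, -3.4, 10.2]
opening: 0.153
```

```bash
python3 - <<'E'
from h import *
s=get_state(); R=cv2.Rodrigues(s['tool_rot'])[0]; print(np.degrees(np.arctan2(R[1,2],R[0,2])),s['opening']*85,s['position'],s['wrist_force'],s['torque'])
E
```

```text
-94.38884755430735 12.995698008777316 [0.46679012 0.00073681 0.1208967 ] [-2.06308729 -3.43034581 10.19327682] [-0.66247269  0.35395734  0.04875876]
```

Call:
{"api": "play_rows", "payload": {
  "motion": [
    [0,0,0,0,0,0.0964],
    [0,0,0,0,0,0.0964],
    [0,0,0,0,0,0.0964],
    [0,0,0,0,0,0.0964],
    [0,0,0,0,0,0.0964],
    [0,0,0,0,0,0.0964],
    [0,0,0,0,0,0.0964],
    [0,0,0,0,0,0.0964],
    [0,0,0,0,0,0],
    [0,0,0,0,0,0]
  ]
}}

```text
time_s: 11.92
position: [0.4663, 0.0023, 0.1209]
tool_rot: [-0.66, 1.819, -1.817]
wrist_force: [-4.7, 8.4, 14.5]
opening: 0.155
```

```bash
python3 - <<'E'
from h import *
s=get_state(); R=cv2.Rodrigues(s['tool_rot'])[0]; print(np.degrees(np.arctan2(R[1,2],R[0,2])),s['opening']*85,s['position'],s['wrist_force'],s['torque'])
E
```

```text
-50.09667538307558 13.175949330714813 [0.46630161 0.00226236 0.12088187] [-4.7478472   8.41820635 14.45711547] [2.05428684 1.17505375 0.12657057]
```

Call:
{"api": "play_rows", "payload": {
  "motion": [
    [0,0,0,0,0,0],
    [0,0,0,0,0,0],
    [0,0,0,0,0,0],
    [0,0,0,0,0,0]
  ],
  "grip": 0.1
}}

```text
time_s: 12.42
position: [0.4666, 0.0011, 0.1202]
tool_rot: [-0.659, 1.819, -1.819]
wrist_force: [0.6, -0.5, -0.4]
opening: 0.548
```

Call:
{"api": "play_rows", "payload": {
  "motion": [
    [0,0,3,0,0,0],
    [0,0,4,0,0,0],
    [0,0,3,0,0,0],
    [0,0,0,0,0,0],
    [0,0,0,0,0,0]
  ]
}}

```text
time_s: 13.05
position: [0.4664, 0.0011, 0.2198]
tool_rot: [-0.659, 1.819, -1.819]
wrist_force: [-0.1, 0.6, -0.3]
opening: 0.55
```

```bash
python3 - <<'E'
from h import *
snapw('w4'); s=get_state(); R=cv2.Rodrigues(s['tool_rot'])[0]; print(np.degrees(np.arctan2(R[1,2],R[0,2])),s['position'],s['wrist_force'])
p=proj('w4',[[.467,.0012,.095]])[0]; print(p)
x,y=int(p[0])-75,int(p[1])-68; print(x,y)
im=cv2.imread('pics/w4.png'); cv2.imwrite('pics/c4.png',cv2.resize(im[max(y,0):y+136,max(x,0):x+150],None,fx=5,fy=4.4,interpolation=cv2.INTER_CUBIC))
E
```

```text
-50.178038029100136 [0.46632807 0.00114692 0.21954939] [-0.5002078  -0.69385673  0.15996052]
[322.82156212 196.24664317]
247 128
```

View pics/c4.png

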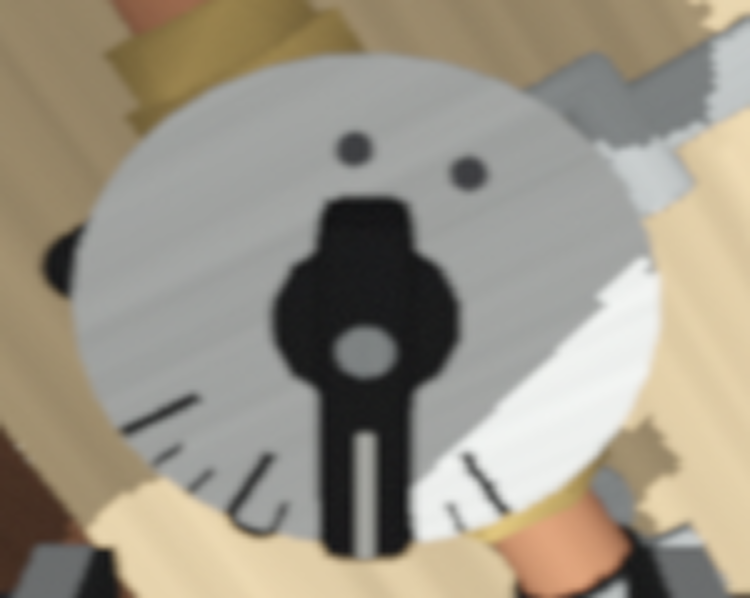

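The pointer stands midway between the 30 mark (268,455) and the 90 mark (467,455), covering 60. I'll put numbers on that and recheck the bypass lever after the move.

```bash
python3 - <<'E'
from h import *
f=lambda p:np.c_[247+np.array(p)[:,0]/5,128+np.array(p)[:,1]/4.4]
C=ray('w4',f([(366.5,300)]),.095)[0,:2]; S=ray('w4',f([(365,352)]),.126)[0,:2]; print(C,S)
an=lambda d:np.degrees(np.arctan2(d[:,1],d[:,0]))%360
M=ray('w4',f([(197,398),(122,430),(268,455),(232,515),(467,455),(503,513)]),.095)[:,:2]
A=an(M-C); print(A); print('0 mark implied by',A[:2],A[2:4]-30,A[4:]-90)
L=ray('w4',f([(364.5,435),(365.5,555)]),.126)[:,:2]; print('pointer',an(L[1:]-L[:1]),an(L-S))
snap('top','top4')
E
```

```text
[0.46577536 0.00274976] [0.46672358 0.00368128]
[164.44677849 162.23996899 191.77891852 192.15027892 248.33346528
 248.05289588]
0 mark implied by [164.44677849 162.23996899] [161.77891852 162.15027892] [158.33346528 158.05289588]
pointer [220.1690586] [219.50045752 219.90322923]
```

The pointer is at 219.9° and the marks put 60 at about 220.1°, so it reads about 59.8° open. Last look at the whole scene.

Call:
{"api": "play_rows", "payload": {
  "motion": [
    [-1,-5,2,0,0,0],
    [-1,-6,1,0,0,0],
    [-1,-6,0,0,0,0],
    [-1,-6,0,0,0,0],
    [0,-4,0,0,0,0],
    [0,0,0,0,0,0],
    [0,0,0,0,0,0]
  ]
}}

```text
time_s: 14.02
position: [0.4266, -0.2681, 0.2497]
tool_rot: [-0.66, 1.82, -1.817]
wrist_force: [-0.1, 0.5, -0.5]
opening: 0.552
```

```bash
python3 - <<'E'
from h import *
c=snap('top','top5'); s=get_state(); print(s['position'],s['wrist_force'])
a=cv2.imread('pics/top0.png')[90:330,160:460]; b=cv2.imread('pics/top5.png')[90:330,160:460]
cv2.imwrite('pics/c5.png',cv2.resize(b,(750,600),interpolation=cv2.INTER_CUBIC))
E
```

```text
[ 0.42676074 -0.26780918  0.24988836] [ 0.62068122  0.79719895 -0.23759045]
```

View pics/c5.png

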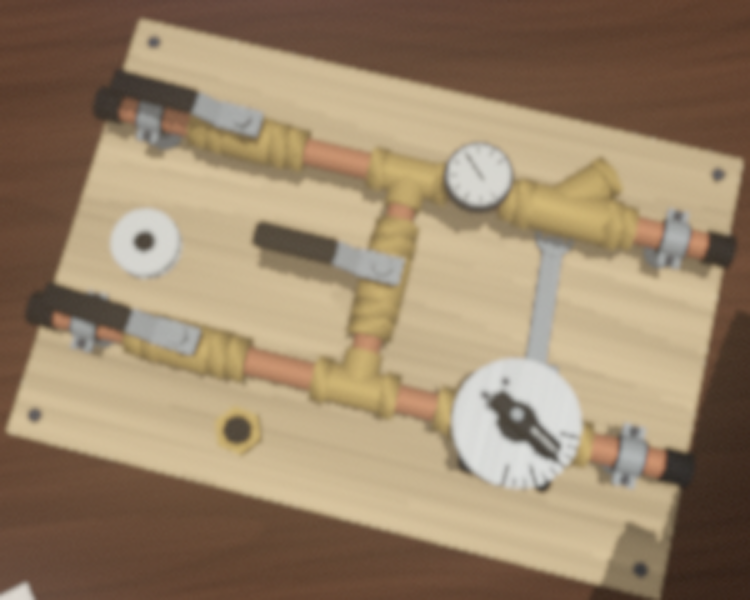

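The bypass lever lies parallel to the isolating levers, and the pointer is on the 60 mark. The reel, nut and spanner haven't moved, and the arm is clear.

```bash
python3 -c "
from workcell import close_job; print(close_job())"
```

```text
the job is handed in; nothing more can be done
None
```

The bypass valve is shut and the balancing valve is set to 60 degrees, done in that order. I handed the job in at about 14 s of the 51 s allowed.

- **Bypass:** I gripped the lever and turned it clockwise until it stalled at the stop, with the force rising to about 22 N sideways. Afterwards the sleeve measured 69.8°. The two pipes measured 68.6° and 71.1°, averaging 69.8°, so the lever is square to the cross pipe.
- **Balancing valve:** I turned the handle from about 16° open. The pointer now measures 219.9° and the plate's 60 mark about 220.1°, giving roughly 59.8° open. Individual marks disagreed by about 2–4° because of the plate-centre estimate, but the pointer sits midway between the 30 and 90 marks.
- **Everything else:** In the last top view, the isolating levers are still along their pipes and the spanner, reel and nut look unmoved. The gripper is open and the arm is clear of the board, with the wrist force near zero.

No check failed.

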